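Snap the rim of a device case shut

ROBOT

A 6-joint arm with a two-finger parallel gripper is mounted at the origin on the work surface. World frame = base frame: x ahead of the robot, y to its left, z up, the work surface at z = 0. Lengths are in m, angles in rad, forces in N, time in s.
With the tool pointing down it reaches from about 0.275 to 0.85 m from the base axis. Payload 19 kg.
Tool frame: the origin (TCP) lies midway between the tips of the shut fingers; the grasp point (between the pads) lies 19 mm behind it; z points along the fingers, y is the direction in which the jaws open and shut (so a half turn about z gives the same grasp; the last joint's range is limited). The gripper opens to 85 mm and grips with 20 to 120 N. Pads are 22 mm wide; open, the fingers measure 114 mm over their backs; the gripper's body (76 mm by 85 mm) begins 54 mm behind the grasp point. The pads swing forward as they close: fully open they stand 13 mm farther back than shut.
Start: joints at [1.135, 0.15, 1.437, -0, 1.554, -0.134], TCP at [0.171, 0.549, 0.231] pointing down, gripper open.
Joint ranges: [-2.8, 2.8], [-0.68, 2.1], [0.12, 2.68], [-1.39, 4.53], [0.16, 2.79], [-2.81, 2.81]. Speed limits (rad/s): [1.89, 1.89, 2.22, 3.01, 3.01, 3.01].

INTERFACE

Orientations are given as a unit quaternion [x, y, z, w].
In Python, from rig import arm gives the robot as it stands.
- The arm moves only by the tool play_rows, never from a script. Its argument "moves" is one flat list of numbers, 7 for each row, row after row: the shift along the tool's x, y, z normalised to -1 to 1, where 1 is 100 mm, then the turn, a rotation vector about the tool's x, y, z normalised to -1 to 1, where 1 is 60 degrees, then the finger opening in mm, from 0 to 85.4. A call has 1 to 10 rows; each row is the pose to reach, as a shift and turn from the pose measured when the call began, along the tool's axes at that moment; what a row does not reach only later rows make up. A row lasts 1/10 s, in which the tool goes at most 50 mm and 8.59 degrees, less where a joint would pass 70% of its speed; a pose out of reach is approached as far as the arm can. A call with a number of a shift or a turn outside -1 to 1 is refused whole. A call with a gripper value outside its range is refused whole. The fingers move at their own pace and stop on an object; "squeeze" is the grip in N (left out, the last holds). Time passes only in rows, so rows that repeat a pose let the fingers close. It gives the time, the measured TCP pose, the force and the opening at its end, in the units of the state.
- arm.observe(): the state, without advancing time (a new reading comes with each control period).
- arm.get_image(name): name is "scene" or "top" or "wrist"; returns the picture (480x640x3 uint8, red, green, blue); there is no depth.
- arm.camera_model(name): a dict with "fovy" (degrees; the focal length in pixels is half the picture's height over the tangent of half this angle, whatever the lens; pixels are square), "cx", "cy" (the principal point, pixels), "world_to_cam" (4x4, takes a point from world to camera coordinates). Camera axes: x right, y up, looking along -z (the intrinsics and any distortion apply to the point x, -y, -z); pixel columns grow to the right and rows downward; lengths in m; the calibration is good to about 2 mm. A picture is of the moment at which its call begins: read the wrist's pose just before it. camera_model takes no time and is no camera call; for the wrist camera it gives the pose at the moment of the call.
- arm.job_done(): hands the job in, once; it reports no verdict.
The state is a dict: "time_s": time; "joint_positions": joint angles; "joint_velocities": joint speeds; "joint_efforts": joint torques, N m; "tcp_pos": TCP position; "ee_rot": TCP orientation; "force": force on the tool from outside, world axes, zero at the start; "moment": the same for the moment, N m; "grip_width": finger opening in m.
Only numpy, scipy, OpenCV 4.12 (cv2) and the standard library are available. Lean on these libraries where they do the work, as an engineer would, in place of code of your own. Each camera call takes 0.05 s, during which the arm holds its last target. There are 200 camera calls.

TASK

The smoked lid of the black device case is in place, but none of the six sections of its blue snap rim is fastened yet. Work round the rim with the fingertips, pressing each section down until it clicks, so that all six are fully down. Do not lift the case or shove it out of its place, leave the things around it alone, and finish with the hand clear.

Things in the scene. Friction and masses are not known exactly. Their poses are not given: they have to be found in the camera images.
- case: loose black carrier case (about 1 kg) standing on a 2 mm thick fixed mat, with a smoked amber lid panel and a blue snap rim in six separate sections; 116 mm along its own x, 166 mm along its own y. Origin under its centre, z up. The amber panel's top is fixed 38 mm above the origin; a rim section's top is 52 mm above the origin while open, 44 mm when shut. Nothing but the rim sections moves on it
- near_left_top (a point): centre of the top face of the blue rim section on the long side at case x = -49 mm, half at case +y (centre y = +43 mm); 80 mm long along case y, 18 mm wide, with a white strip 30 mm long at the centre of its top; moves down with the section
- near_left (a joint): how far that section is pressed down, m: 0 = open, standing 8 mm proud; 0.008 = shut. Snap action straight down: it resists with about 5 N at first, less as it goes, and past 4 mm it clicks down by itself and stays; let go before that it springs back up. Starts open.
- near_right_top (a point): centre of the top face of the blue rim section on the long side at case x = -49 mm, half at case -y (centre y = -43 mm); 80 mm long along case y, 18 mm wide, with a white strip 30 mm long at the centre of its top; moves down with the section
- near_right (a joint): how far that section is pressed down, m: 0 = open, standing 8 mm proud; 0.008 = shut. Snap action straight down: it resists with about 5 N at first, less as it goes, and past 4 mm it clicks down by itself and stays; let go before that it springs back up. Starts open.
- far_left_top (a point): centre of the top face of the blue rim section on the long side at case x = +49 mm, half at case +y (centre y = +43 mm); 80 mm long along case y, 18 mm wide, with a white strip 30 mm long at the centre of its top; moves down with the section
- far_left (a joint): how far that section is pressed down, m: 0 = open, standing 8 mm proud; 0.008 = shut. Snap action straight down: it resists with about 5 N at first, less as it goes, and past 4 mm it clicks down by itself and stays; let go before that it springs back up. Starts open.
- far_right_top (a point): centre of the top face of the blue rim section on the long side at case x = +49 mm, half at case -y (centre y = -43 mm); 80 mm long along case y, 18 mm wide, with a white strip 30 mm long at the centre of its top; moves down with the section
- far_right (a joint): how far that section is pressed down, m: 0 = open, standing 8 mm proud; 0.008 = shut. Snap action straight down: it resists with about 5 N at first, less as it goes, and past 4 mm it clicks down by itself and stays; let go before that it springs back up. Starts open.
- left_end_top (a point): centre of the top face of the blue rim section on the short end at case y = +74 mm (centre x = 0); 72 mm long along case x, 18 mm wide, with a white strip 30 mm long at the centre of its top; moves down with the section
- left_end (a joint): how far that section is pressed down, m: 0 = open, standing 8 mm proud; 0.008 = shut. Snap action straight down: it resists with about 5 N at first, less as it goes, and past 4 mm it clicks down by itself and stays; let go before that it springs back up. Starts open.
- right_end_top (a point): centre of the top face of the blue rim section on the short end at case y = -74 mm (centre x = 0); 72 mm long along case x, 18 mm wide, with a white strip 30 mm long at the centre of its top; moves down with the section
- right_end (a joint): how far that section is pressed down, m: 0 = open, standing 8 mm proud; 0.008 = shut. Snap action straight down: it resists with about 5 N at first, less as it goes, and past 4 mm it clicks down by itself and stays; let go before that it springs back up. Starts open.
- spool: bystander: brass wire spool standing on its flange, 48 mm across, 24 mm high; origin under its centre
- vial: bystander: small amber jar with white cap, 28 mm across, 50 mm high; origin under its centre
- screwdriver: bystander: screwdriver lying down, 150 mm long along its own x; origin on the surface under it
- brush: bystander: small brush lying down, 160 mm long along its own x; origin on the surface under it
- tray: bystander: grey divided open tray, 100 x 70 x 22 mm; origin under its centre
- thumbscrew: bystander: blue round thumbscrew standing on its 26 mm head, 30 mm high; origin under its centre
- cup: bystander: bare aluminium cup, 60 mm across, 60 mm high; origin under its centre
Mind the look-alikes: they are no part of the job. What is meant by the case is not green, and is the larger of those in its own colour.

How it is judged:
By the outcome, as a careful person would: the job done as asked, in the order asked, and still so for the second after the job is handed in, with the robot touching nothing.
It also fails if it takes over 56 s, if anything falls off the work surface, if the arm or the gripper's body presses on something with over 40 N, if the wrist force passes 120 N, or if a joint passes its speed limit or range.

## Working session

There is one attempt and no reset: what is moved stays moved. The work goes in short steps, Python scripts to look and compute and a tool call to move; the robot and the scene stay as the last step left them, time stands still between calls to the robot, and variables do not carry over. Pictures are saved under pics/ and viewed, about 8 in all and at most 12, crops included, and the job is handed in when it is done.

Besides the shell and the picture viewer there is one more tool, called after ">>>" as name(argument=value, ...), one argument or row to a line, values as JSON. play_rows: Moves the arm, as the interface text tells. Scaled input: -1 to 1 covers 100 mm each way for a shift and 60 degrees each way for a turn. Its arguments: {"type":"object","properties":{"moves":{"type":"array"},"squeeze":{"type":"number"}},"required":["moves"]}

```bash
mkdir -p pics; python3 - <<'E'
from rig import arm
import cv2
for n in("top","scene"):
    m=arm.camera_model(n); print(n,m)
    cv2.imwrite(f"pics/{n}0.png",arm.get_image(n)[:,:,::-1])
s=arm.observe();print({k:s[k] for k in("time_s","tcp_pos","ee_rot","force","grip_width")})
E
```

```text
top {'fovy': 50.29455849783795, 'cx': 321.78673642733736, 'cy': 228.43868771100904, 'world_to_cam': array([[ 0.02600604, -0.99965996,  0.00191214, -0.01364207],
       [ 0.98288931,  0.02591858,  0.18236455, -0.54937647],
       [-0.1823521 , -0.00286316,  0.98322913, -1.23494398],
       [ 0.        ,  0.        ,  0.        ,  1.        ]])}
scene {'fovy': 44.680031126888544, 'cx': 317.7730664263685, 'cy': 238.6749520162141, 'world_to_cam': array([[ 0.26782871,  0.96314762,  0.02478784, -0.15028378],
       [-0.53145722,  0.12622834,  0.83762738,  0.24031796],
       [ 0.80362989, -0.23751434,  0.54567934, -1.75815437],
       [ 0.        ,  0.        ,  0.        ,  1.        ]])}
{'time_s': 0.1, 'tcp_pos': array([0.17084371, 0.54880879, 0.23075154]), 'ee_rot': array([ 1.50332689e-01,  9.88635318e-01, -5.14366262e-04, -1.59050322e-04]), 'force': array([ 0.22483638, -0.68523509,  0.10639037]), 'grip_width': 0.08540580119140288}
```

View pics/top0.png

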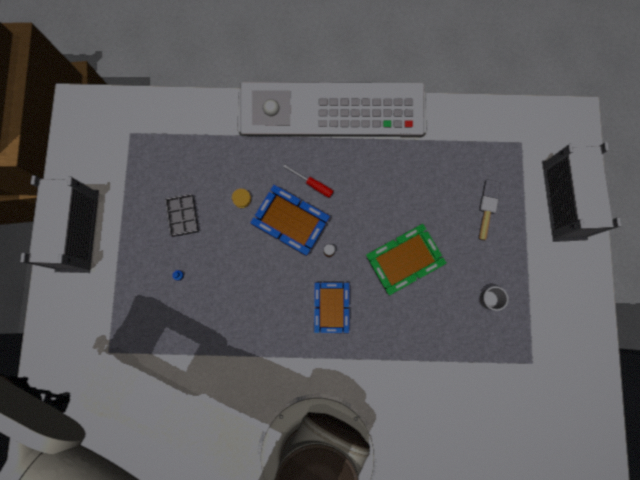

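View pics/scene0.png

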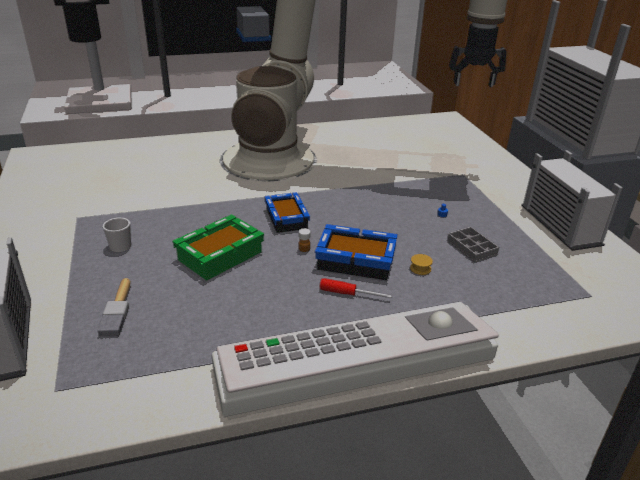

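Candidates: large blue-rimmed case (top px 291,220; scene 357,250), small blue-rimmed (332,307), and green (406,259). The large blue one fits, since it is not green and is the larger of the blue ones. I'll measure it and confirm in a crop.

```bash
cat > h.py <<'E'
import numpy as np,cv2
from rig import arm
def K(m):
    f=240/np.tan(np.radians(m["fovy"]/2)); return f,m["cx"],m["cy"]
def to_world(m,uv,z):
    f,cx,cy=K(m); uv=np.atleast_2d(uv).astype(float)
    d=np.c_[(uv[:,0]-cx)/f,-(uv[:,1]-cy)/f,-np.ones(len(uv))]
    R=m["world_to_cam"][:3,:3];t=m["world_to_cam"][:3,3]
    o=-R.T@t; w=d@R
    return o+w*((z-o[2])/w[:,2])[:,None]
def to_px(m,P):
    f,cx,cy=K(m); c=np.atleast_2d(P)@m["world_to_cam"][:3,:3].T+m["world_to_cam"][:3,3]
    return np.c_[cx+f*c[:,0]/-c[:,2],cy-f*c[:,1]/-c[:,2]]
E
python3 - <<'E'
from h import *
im=cv2.imread("pics/top0.png");m=arm.camera_model("top")
hsv=cv2.cvtColor(im,cv2.COLOR_BGR2HSV)
k=cv2.inRange(hsv,(100,120,60),(125,255,255))
n,l,st,c=cv2.connectedComponentsWithStats(cv2.morphologyEx(k,cv2.MORPH_CLOSE,np.ones((5,5))))
for i in range(1,n):
    if st[i,4]>30: print(i,st[i],c[i])
i=max(range(1,n),key=lambda i:st[i,4])
v,u=np.where((l==i)&(k>0)); W=to_world(m,np.c_[u,v],.054)[:,:2]
(cx,cy),sz,a=cv2.minAreaRect((W*1000).astype(np.float32));print("rect",cx,cy,sz,a)
for nm,p in dict(vial=(329,244),spool=(241,198),drv=(322,187),drvtip=(284,166)).items(): print(nm,to_world(m,p,.02)[0][:2])
cv2.imwrite("pics/crop1.png",cv2.resize(im[150:350,220:460],None,fx=3,fy=3,interpolation=cv2.INTER_CUBIC))
E
```

```text
1 [ 251  185   79   70 1457] [290.18462594 219.53740563]
2 [172 270  11  10  89] [177.30337079 274.69662921]
3 [314 282  36  51 765] [332.16470588 307.09803922]
rect 570.2734375 81.69343566894531 (167.81610107421875, 117.50220489501953) 61.42139434814453
vial [ 0.51518002 -0.01868369]
spool [0.63022225 0.21315202]
drv [0.66537139 0.00314335]
drvtip [0.71982222 0.1046978 ]
```

View pics/crop1.png

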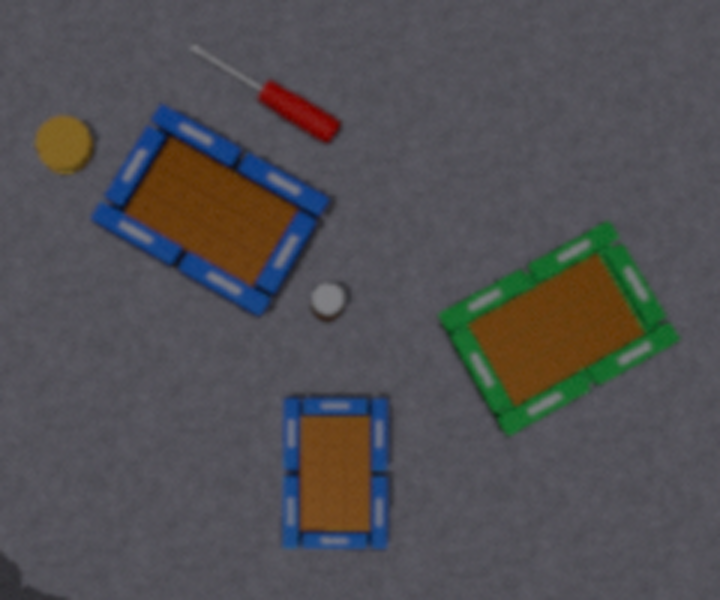

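The crop confirms the large blue case, with a rect of 168x117.5 mm against 166x116. Centre is about (0.570, 0.082) and case yaw about -28.6°. The white-capped vial sits off the -y end, the spool near the +y end and the screwdriver along the +x side.

Next I move toward it with the fingers shut, turning the jaw axis to case y.

>>> play_rows(
  moves=[-1,-0.63,0,0,0,0.188,0,-1,-0.63,0,0,0,0.188,0,-1,-0.63,0,0,0,0.188,0,-1,-0.63,0,0,0,0.188,0],
  squeeze=40,
)

```text
time_s: 0.5
tcp_pos: [0.249, 0.4572, 0.2308]
ee_rot: [0.248, 0.969, -0.001, 0.0]
force: [-0.6, -0.0, -0.1]
grip_width: 0.0286
```

>>> play_rows(
  moves=[-1,-0.4,0,0,0,0,0,-1,-0.4,0,0,0,0,0,-1,-0.4,0,0,0,0,0],
)

```text
time_s: 0.8
tcp_pos: [0.3193, 0.3718, 0.2307]
ee_rot: [0.249, 0.968, -0.001, 0.0]
force: [0.0, 0.1, 0.1]
grip_width: -0.0
```

>>> play_rows(
  moves=[-1,-0.4,0,0,0,0,0,-1,-0.4,0,0,0,0,0,-1,-0.4,0,0,0,0,0],
)

```text
time_s: 1.1
tcp_pos: [0.3894, 0.2862, 0.2307]
ee_rot: [0.25, 0.968, -0.001, 0.0]
force: [-0.3, -0.1, -0.5]
grip_width: 0.0002
```

>>> play_rows(
  moves=[-1,-0.4,0,0,0,0,0,-1,-0.4,0,0,0,0,0,-1,-0.4,0,0,0,0,0,-1,-0.4,0,0,0,0,0,-1,-0.4,0,0,0,0,0],
)

```text
time_s: 1.6
tcp_pos: [0.457, 0.2039, 0.2308]
ee_rot: [0.25, 0.968, -0.001, 0.0]
force: [-0.4, 0.7, 0.5]
grip_width: 0.0005
```

>>> play_rows(
  moves=[-1,-0.1,0.3,0,0,0,0,-1,-0.1,0.3,0,0,0,0,-1,-0.1,0.3,0,0,0,0,-1,-0.1,0.3,0,0,0,0],
)

```text
time_s: 2.0
tcp_pos: [0.5393, 0.1475, 0.2001]
ee_rot: [0.25, 0.968, -0.001, -0.001]
force: [0.4, 0.7, 0.5]
grip_width: 0.0002
```

```bash
python3 - <<'E'
from h import *
s=arm.observe();m=arm.camera_model("wrist");im=arm.get_image("wrist")[:,:,::-1].copy()
print(s["tcp_pos"],s["ee_rot"],s["force"])
a=np.radians(-28.6);C=np.array([.5703,.0817])
for x,y in [(-49,43),(-49,-43),(49,43),(49,-43),(0,74),(0,-74)]:
    w=C+np.array([np.cos(a)*x-np.sin(a)*y,np.sin(a)*x+np.cos(a)*y])/1000
    p=to_px(m,[*w,.054])[0];print(x,y,w.round(4),p.round())
    cv2.circle(im,tuple(int(v) for v in p.clip(-999,1999)),4,(0,0,255),1)
p=to_px(m,s["tcp_pos"])[0];print(p)
np.savez("w1.npz",W=m["world_to_cam"])
cv2.imwrite("pics/w1.png",im)
E
```

```text
[0.53933231 0.14752977 0.2001274 ] [ 2.50010117e-01  9.68241902e-01 -1.42973895e-03 -7.18042023e-04] [0.43306212 0.67295979 0.54242505]
-49 43 [0.5479 0.1429] [325. 238.]
-49 -43 [0.5067 0.0674] [211. 238.]
49 43 [0.6339 0.096 ] [326. 351.]
49 -43 [0.5927 0.0205] [222. 351.]
0 74 [0.6057 0.1467] [365. 297.]
0 -74 [0.5349 0.0167] [178. 298.]
[324.41971504 324.77627633]
```

View pics/w1.png

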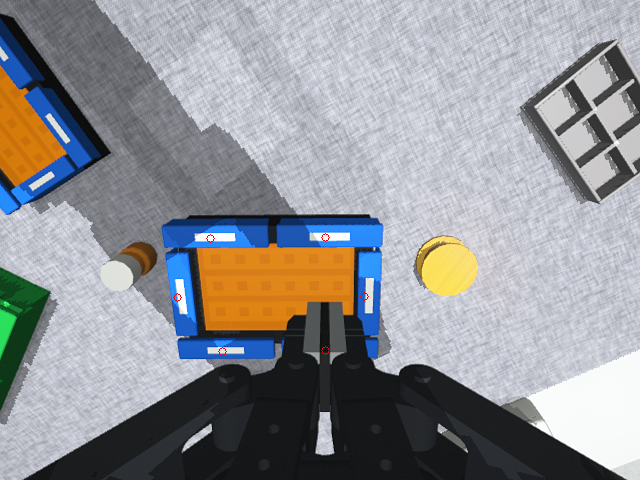

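The wrist view agrees with the prediction to about 3 px. The near sections' strips are at (214,238) and (325,237), the left end at (369,296) and the right end at (180,290), so I shift the centre 2 mm along case +y. First press is near_left.

>>> play_rows(
  moves=[-0.1,0.02,0.5,0,0,0,0,-0.1,0.02,1,0,0,0,0,-0.1,0.02,1,0,0,0,0],
)

```text
time_s: 2.35
tcp_pos: [0.5448, 0.1459, 0.0962]
ee_rot: [0.249, 0.969, -0.003, -0.004]
force: [-0.1, -0.2, 0.1]
grip_width: -0.0002
```

>>> play_rows(
  moves=[0,0,0.3,0,0,0,0,0,0,0.4,0,0,0,0,0,0,0.44,0,0,0,0,0,0,0.47,0,0,0,0,0,0,0.5,0,0,0,0],
)

```text
time_s: 2.85
tcp_pos: [0.5451, 0.146, 0.0477]
ee_rot: [0.249, 0.969, -0.002, -0.003]
force: [0.4, -0.5, 0.2]
grip_width: 0.0
```

>>> play_rows(
  moves=[-0.04,0.0,0.02,0,0,0,0,-0.04,0.0,0.035,0,0,0,0],
)

```text
time_s: 3.05
tcp_pos: [0.55, 0.1438, 0.0457]
ee_rot: [0.249, 0.969, -0.002, -0.002]
force: [-7.1, -2.4, 31.4]
grip_width: 0.0003
```

```bash
python3 - <<'E'
from h import *
s=arm.observe();print(s["tcp_pos"],s["force"])
im=arm.get_image("wrist")[:,:,::-1];cv2.imwrite("pics/w2.png",im)
E
```

```text
[0.54997169 0.1438449  0.04569901] [-7.12592389 -2.43587212 31.3962463 ]
```

View pics/w2.png

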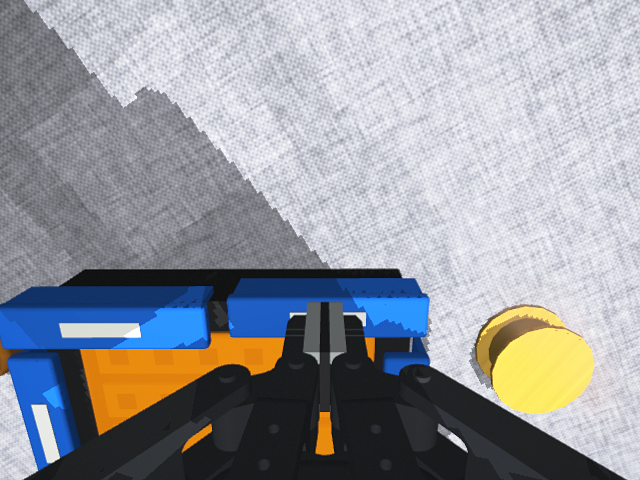

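near_left is shut: it sits visibly lower than near_right, and there is a firm stop at z≈0.046. Next is near_right.

>>> play_rows(
  moves=[0,0,-0.2,0,0,0,0,0.01,-0.43,-0.22,0,0,0,0,0.01,-0.86,-0.22,0,0,0,0,0.01,-0.86,-0.22,0,0,0,0,0.01,-0.86,-0.12,0,0,0,0,0.01,-0.86,-0.06,0,0,0,0,0.01,-0.86,-0.03,0,0,0,0,0.01,-0.86,0,0,0,0,0,0.01,-0.86,0.003,0,0,0,0],
)

```text
time_s: 4.0
tcp_pos: [0.5077, 0.0696, 0.046]
ee_rot: [0.248, 0.969, -0.002, -0.002]
force: [-1.9, 1.3, 8.3]
grip_width: -0.0004
```

>>> play_rows(
  moves=[0,0,-0.2,0,0,0,0,-0.25,-0.15,-0.22,0,0,0,0,-0.49,-0.29,-0.22,0,0,0,0,-0.49,-0.29,-0.22,0,0,0,0,-0.49,-0.29,-0.12,0,0,0,0,-0.49,-0.29,-0.06,0,0,0,0,-0.49,-0.29,-0.03,0,0,0,0,-0.49,-0.29,0,0,0,0,0,-0.49,-0.29,0.003,0,0,0,0],
)

```text
time_s: 4.9
tcp_pos: [0.5364, 0.0212, 0.0459]
ee_rot: [0.248, 0.969, -0.002, -0.002]
force: [-5.3, 1.8, 11.0]
grip_width: -0.0004
```

>>> play_rows(
  moves=[0,0,-0.2,0,0,0,0,-0.25,0.15,-0.22,0,0,0,0,-0.5,0.29,-0.22,0,0,0,0,-0.5,0.29,-0.22,0,0,0,0,-0.5,0.29,-0.12,0,0,0,0,-0.5,0.29,-0.06,0,0,0,0,-0.5,0.29,-0.03,0,0,0,0,-0.5,0.29,0,0,0,0,0,-0.5,0.29,0.003,0,0,0,0],
)

```text
time_s: 5.8
tcp_pos: [0.5938, 0.0226, 0.0459]
ee_rot: [0.248, 0.969, -0.002, -0.002]
force: [-5.4, -0.8, 13.0]
grip_width: -0.0003
```

>>> play_rows(
  moves=[0,0,-0.2,0,0,0,0,0,0.43,-0.22,0,0,0,0,0,0.86,-0.22,0,0,0,0,0,0.86,-0.22,0,0,0,0,0,0.86,-0.12,0,0,0,0,0,0.86,-0.06,0,0,0,0,0,0.86,-0.03,0,0,0,0,0,0.86,0,0,0,0,0,0,0.86,0.003,0,0,0,0],
)

```text
time_s: 6.7
tcp_pos: [0.635, 0.0972, 0.0459]
ee_rot: [0.249, 0.969, -0.002, -0.002]
force: [-5.0, -1.9, 12.3]
grip_width: -0.0003
```

>>> play_rows(
  moves=[0,0,-0.2,0,0,0,0,0.25,0.15,-0.22,0,0,0,0,0.5,0.29,-0.22,0,0,0,0,0.5,0.29,-0.22,0,0,0,0,0.5,0.29,-0.12,0,0,0,0,0.5,0.29,-0.06,0,0,0,0,0.5,0.29,-0.03,0,0,0,0,0.5,0.29,0,0,0,0,0,0.5,0.29,0.003,0,0,0,0],
)

```text
time_s: 7.6
tcp_pos: [0.6054, 0.146, 0.0459]
ee_rot: [0.249, 0.969, -0.002, -0.002]
force: [-3.8, -2.5, 9.5]
grip_width: -0.0
```

>>> play_rows(
  moves=[0,0,-0.3,0,0,0,0,0.3,0,-0.8,0,0,0,0,1,-0.3,-1,0,0,0,0,1,-0.3,-1,0,0,0,0,1,-0.3,-1,0,0,0,0],
)

```text
time_s: 8.1
tcp_pos: [0.5017, 0.1687, 0.1483]
ee_rot: [0.248, 0.969, -0.001, -0.001]
force: [1.5, 0.4, -0.9]
grip_width: -0.0
```

>>> play_rows(
  moves=[0.2,0,-0.7,0,0,0,0,0.2,0,-0.7,0,0,0,0,0.2,0,-0.7,0,0,0,0],
)

```text
time_s: 8.4
tcp_pos: [0.4854, 0.1787, 0.2218]
ee_rot: [0.248, 0.969, -0.0, 0.001]
force: [0.4, 0.3, -1.1]
grip_width: -0.0001
```

```bash
python3 - <<'E'
from h import *
s=arm.observe();print(s["tcp_pos"],s["force"],s["time_s"])
m=arm.camera_model("wrist");im=arm.get_image("wrist")[:,:,::-1].copy()
a=np.radians(-28.6);C=np.array([.5713,.0835])
for x,y in [(-49,43),(-49,-43),(49,43),(49,-43),(0,74),(0,-74)]:
    w=C+np.array([np.cos(a)*x-np.sin(a)*y,np.sin(a)*x+np.cos(a)*y])/1000
    for z,c in((.046,(0,0,255)),(.054,(0,255,0))):
        cv2.circle(im,tuple(int(v) for v in to_px(m,[*w,z])[0].clip(-999,1999)),3,c,1)
cv2.imwrite("pics/w3.png",im)
sc=arm.get_image("scene")[:,:,::-1];cv2.imwrite("pics/s3.png",cv2.resize(sc[180:310,240:480],None,fx=3.3,fy=3.3,interpolation=cv2.INTER_CUBIC))
E
```

```text
[0.48542878 0.17873243 0.2218324 ] [ 0.3504423   0.28897801 -1.08154602] 8.4
```

View pics/w3.png

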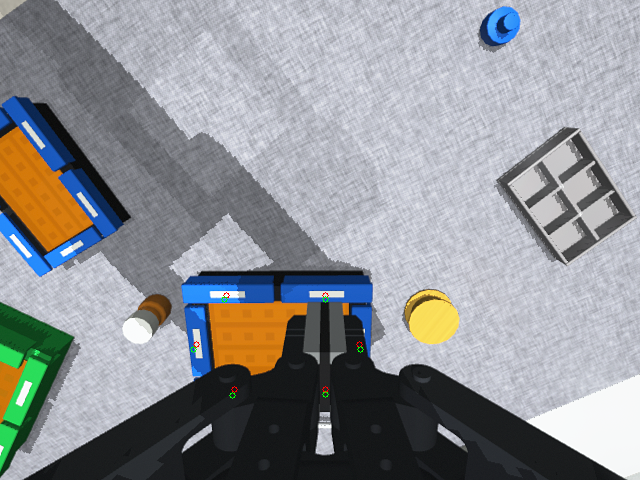

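View pics/s3.png

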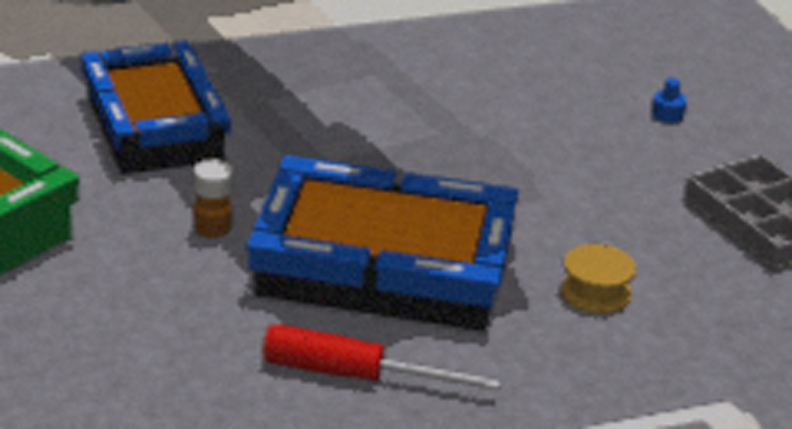

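All sections look level, and the case and bystanders are unmoved. I'll check the strip heights numerically against the first scene picture, then hand in.

```bash
python3 - <<'E'
from h import *
m=arm.camera_model("scene");A=cv2.imread("pics/scene0.png");B=arm.get_image("scene")[:,:,::-1]
a=np.radians(-28.6);C=np.array([.5713,.0835])
def cen(im,p):
    x,y=p.round().astype(int);q=im[y-7:y+8,x-12:x+13].astype(float)
    w=np.clip(q[:,:,2]-110,0,None);v,u=np.mgrid[-7:8,-12:13]   # red: white strip vs blue; amber excluded by blue
    w*=q[:,:,0]>110
    return np.array([(w*u).sum(),(w*v).sum()])/max(w.sum(),1)+[x,y]
for x,y in [(-49,43),(-49,-43),(49,43),(49,-43),(0,74),(0,-74)]:
    w=C+np.array([np.cos(a)*x-np.sin(a)*y,np.sin(a)*x+np.cos(a)*y])/1000
    h,l=to_px(m,[[*w,.054],[*w,.046]])
    print((x,y),"before",(cen(A,h)-h).round(1),"after-open",(cen(B,l)-h).round(1),"expected drop",(l-h).round(1))
E
```

```text
(-49, 43) before [ 0.7 -3. ] after-open [1.1 0.2] expected drop [-0.3  3. ]
(-49, -43) before [ 1.  -2.7] after-open [-0.4  2.4] expected drop [-0.2  3. ]
(49, 43) before [ 0.9 -0.5] after-open [4.  3.2] expected drop [-0.3  3.1]
(49, -43) before [ 1.1 -0.4] after-open [0.7 2.6] expected drop [-0.1  3.1]
(0, 74) before [3.8 0.1] after-open [8.2 2.8] expected drop [-0.3  3. ]
(0, -74) before [-3.3 -0.6] after-open [-0.9  3.2] expected drop [-0.1  3. ]
```

Every strip dropped about 3 px, matching the expected 8 mm.

```bash
python3 -c "
from rig import arm
print(arm.job_done())"
```

```text
the job is handed in; nothing more can be done
None
```

I pressed all six rim sections of the large blue-rimmed case down with the shut fingertips, then lifted the hand clear and handed the job in at about 8.5 s.

- **Presses:** Each one ended on a firm stop at a fingertip height of about 46 mm, which is the shut height plus the mat. The final force was 8–13 N, except near_left, where a second push peaked at a 31 N reading. The small sideways correction during that push did not visibly move the case.
- **Strip heights:** In the scene camera all six white strips dropped 2.7–5.1 px, against about 3 px expected for 8 mm. near_right was the outlier at 5.1 px. Some of the sideways strip readings disagreed by up to 4 px, and I put that down to crude strip segmentation.
- **Surroundings:** In the last pictures the case stood in its original place and the things around it looked untouched. The last force reading with the hand clear was about 1 N.

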